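# Put the pen machine's spare cell on charge

## Robot

A 6-joint arm with a two-finger parallel gripper is mounted at the origin on the work surface. World frame = base frame: x ahead of the robot, y to its left, z up, the work surface at z = 0. Lengths are in m, angles in degrees, forces in N, time in s.
With the tool pointing down it reaches from about 0.3 to 0.75 m from the base axis. Payload 8.5 kg.
Tool frame: the origin (TCP) lies on the centre line of the jaws, within the pads' length; the fingertips stand 19 mm ahead of it and the grasp point (between the pads) is the TCP; z points along the fingers, x is the direction in which the jaws open and shut, and the axes are right-handed (so a half turn about z gives the same grasp; the last joint's range is limited). The gripper opens to 85 mm and grips with 20 to 120 N. Pads are 22 mm wide; open, the fingers measure 114 mm over their backs; the gripper's body (76 mm by 85 mm) begins 54 mm behind the grasp point. The pads swing forward as they close: fully open they stand 13 mm farther back than shut.
Start: joints at [-87.966, 21.807, 74.336, -0, 83.858, -12.336], TCP at [0.136, -0.533, 0.25] pointing down, gripper open.
Joint ranges: [-178.18, 178.18], [-50.72, 133.34], [12.68, 142.11], [-81.47, 261.47], [9.98, 163.14], [-165.26, 165.26]. Speed limits (degrees/s): [136.94, 136.94, 180, 180, 180, 180].

## Interface

Orientations are given as a 3x3 rotation matrix whose columns are the frame's x, y, z axes.
In Python, from rig import env, cams, order gives the robot as it stands.
- The arm moves only by the tool step_arm, never from a script. Its argument "steps" is a list of rows, each an object with "xyz": the shift along the tool's x, y, z normalised to -1 to 1, where 1 is 0.04 m, a list of three; "turn": the turn, a rotation vector about the tool's x, y, z normalised to -1 to 1, where 1 is 0.08 rad, a list of three; "gripper": the gripper command: -1 is shut, 1 is fully open, values between are in proportion. A call has 1 to 20 rows; each row shifts and turns the commanded pose from where the row before left it, along the tool's axes as they then stand; what a row does not reach is not made up. A row lasts 1/12 s, in which the tool goes at most 41.7 mm and 7.16 degrees, less where a joint would pass 70% of its speed; a pose out of reach is approached as far as the arm can. A call with a number of a shift or a turn outside -1 to 1 is refused whole. A call with a gripper value outside its range is refused whole. The fingers move at their own pace and stop on an object; "squeeze" is the grip in N (left out, the last holds). Time passes only in rows, so rows that do not move let the fingers close. It gives the time, the measured TCP pose, the force and the opening at its end, in the units of the state.
- env.observe(): the state, without advancing time (a new reading comes with each control period).
- cams.get_image(name): name is "side" or "top" or "wrist"; returns (picture, depth): 384x512x3 uint8, red, green, blue; 384x512 float32, m along the optical axis (not along the pixel's ray), 0 where there is no reading.
- cams.camera_info(name): a dict with "fx", "fy", "cx", "cy" (pixels), "extrinsics" (4x4, takes a point from camera to world coordinates). Camera axes: x right, y down, z forward; pixel columns grow to the right and rows downward; lengths in m; the calibration is good to about 2 mm. A picture is of the moment at which its call begins: read the wrist's pose just before it. camera_info takes no time and is no camera call; for the wrist camera it gives the pose at the moment of the call.
- order.close_job(): hands the job in, once; it reports no verdict.
The state is a dict: "time_s": time; "q": joint angles; "qvel": joint speeds; "joint_efforts": joint torques, N m; "position": TCP position; "tool_rot": TCP orientation; "ft_force": force on the tool from outside, world axes, zero at the start; "wrist_torque": the same for the moment, N m; "grip_width": finger opening in m.
Only numpy, scipy, OpenCV 4.12 (cv2) and the standard library are available. Lean on these libraries where they do the work, as an engineer would, in place of code of your own. Each camera call takes 0.05 s, during which the arm holds its last target. There are 200 camera calls.

## Task

The pen machine's spare battery is flat: take the long cell from its rest and load it into the charger's bay, button end against the fixed contact and flat end against the sprung slider, so that it lies level and fully home, and let go of it. It is a lithium cell, so be gentle: do not squeeze it hard, do not knock or drop it on the table, and do not force the cell or your fingers hard against the charger. Leave the short cell, the pen machine, the ink cup and the rinse bottle where they are.

Things in the scene. Friction and masses are not known exactly. Their poses are not given: they have to be found in the camera images.
- cell_center (a point): Centre of the long cell, a round battery 18.5 mm across and 66.5 mm long, 38 to 59 g, dark grey sleeve, steel ends. Its x axis runs along it from the flat end (33.25 mm behind) to the button end (33.25 mm ahead). It starts lying level in one of the rest's two saddles, centre 27.25 mm above the table, button end pointing roughly towards the robot. Squeezed with over 35 N a finger, it dents.
- cell_button (a point): Tip of the long cell's button: a steel stud 6 mm across that stands 1.5 mm out of the can, on the cell's axis. Axes as the cell's.
- charger: Black one-bay charger, grey inside, held down by suction feet, 119 x 38 mm, base 12 mm high; origin on the table under the bay's middle; x runs from slider to fixed contact, roughly towards the robot. Two 18 mm wide cradles with flared edges, tops 24 mm high, hold the cell's ends; between them (x -19 to +17 mm) a finger notch, open above 16 mm. Over 30 N from the cell (all its contacts added: 11 N at home), or 15 N from the robot, harms it.
- bay (a point): Where the centre of a fully home cell lies: 29.25 mm above the table, the cell's lowest line at 20 mm. Axes as the charger's.
- fixed_contact (a point): Middle of the fixed contact's face, 33.25 mm ahead of the bay point (charger x), at the height of the cell's axis. The face is the upright inner wall of the head block, 38 mm wide, 20 mm long, top at 36 mm above the table, 2 mm above the slider's top: so a level cell cannot push the slider back from above the head.
- slider_face (a point): Middle of the sliding contact's face, which looks to the fixed contact, at the height of a home cell's axis. The slider is a black block with a brass face, 14 mm wide, 8 mm thick (its foot 9 mm wide), from 20 to 34 mm above the table; it moves with joint slider.
- slider (a joint): How far the slider is pushed back from rest, m. At 0 the faces are 32 mm apart; 0.0345 with the long cell home; stop at 0.042 (74 mm apart). Its spring pushes towards the fixed contact with 3 N at 0, 5.4 N with the cell home, 6 N at the stop. It grips a cell well enough to hold it up if it is not pressed home.
- rest: White plate 60 x 110 x 4 mm fixed to the table, origin under its middle, with two saddles 70 mm apart (y -35 and +35 mm), each a spine 15 mm wide, 44 mm long along x and about 20 mm high with slanted edges. The long cell lies along x in either one, up to 6 mm off its middle. Room for fingers on both sides, above the plate.
- short_cell_center (a point): Centre of the short cell, 18.5 mm across and 34.5 mm long, lying in the other saddle, centre 27 mm above the table. Leave it there.
- pen_machine: Dark steel tattoo pen machine, 132 mm long, lying on its black stand, 52 mm high in all, beyond the work; origin under the stand. Leave it alone.
- ink_cup: Small black cup, 17 mm across and 13 mm high, on the table nearer the robot; origin at its foot. Leave it alone.
- rinse_bottle: White pump bottle, 60 mm across and 170 mm high, at the far left; origin at its foot. Leave it alone.

How it is judged (in metres and radians):
At the end, for the whole second after the job is handed in: The long cell lies in the bay: button tip within 3 mm of the middle of the fixed contact, centre within 2 mm of home in height and sideways, its axis within 0.05 rad of the bay's, and the slider bearing on its flat end (32 to 37 mm back) (distance between cell_button and fixed_contact below 0.003 m and z of cell_center in the frame of bay between -0.002 and 0.002 m and y of cell_center in the frame of bay between -0.002 and 0.002 m and angle between the x axis of cell_center and the x axis of bay, either way round below 0.05 rad and value of joint slider between 0.032 and 0.037 m); the robot touches nothing.
It fails at once if the long cell squeezed with more than 35 N a finger (70 N over both) (contact force between the fingers and cell above 70 N).
It fails at once if the long cell pressed on the charger or its slider with more than 30 N (contact force between cell and charger above 30 N).
It fails at once if the robot pressed on the charger with more than 15 N (contact force between any of the fingers, the arm and charger above 15 N).
It fails at once if the long cell knocked on or dropped on the table (contact force between cell and table above 5 N).
It fails at once if the short cell moved by over 8 mm, or the pen machine, ink cup or rinse bottle by over 15 mm (distance of short_cell_center from where it was at the start of the episode above 0.008 m or distance of any of pen_machine, ink_cup, rinse_bottle from where it was at the start of the episode above 0.015 m).
It also fails if it takes over 64 s, if anything falls off the work surface, if the arm or the gripper's body presses on something with over 40 N, if the wrist force passes 120 N, or if a joint passes its speed limit or range.

## Working session

There is one attempt and no reset: what is moved stays moved. The work goes in short steps, Python scripts to look and compute and a tool call to move; the robot and the scene stay as the last step left them, time stands still between calls to the robot, and variables do not carry over. Pictures are saved under pics/ and viewed, about 8 in all and at most 12, crops included, and the job is handed in when it is done.

Besides the shell and the picture viewer there is one more tool, called after "Emit:" as name(argument=value, ...), one argument or row to a line, values as JSON. step_arm: Moves the arm, as the interface text tells. Scaled input: -1 to 1 covers 0.04 m each way for a shift and 0.08 rad each way for a turn. Its arguments: {"type":"object","properties":{"steps":{"type":"array"},"squeeze":{"type":"number"}},"required":["steps"]}

```bash
mkdir -p pics; ls; python3 - <<'E'
from rig import env,cams,order
import cv2,numpy as np
s=env.observe();print(s)
for n in ("top","side"):
    p,d=cams.get_image(n);np.savez(f"pics/{n}0.npz",p=p,d=d)
    cv2.imwrite(f"pics/{n}0.png",p[:,:,::-1]);c=cams.camera_info(n);print(n,c["fx"],c["cx"],c["cy"],np.round(c["extrinsics"],4).tolist())
a=[cv2.imread(f"pics/{n}0.png") for n in("top","side")]
cv2.imwrite("pics/both.png",np.vstack(a)[:, :])
E
```

```text
pics
{'time_s': 0.0, 'q': array([-8.79670139e+01,  2.18390045e+01,  7.43864632e+01,  1.17146632e-03,
        8.38572656e+01, -1.23349552e+01]), 'qvel': array([-0.08807037, -0.05157932, -0.08410195, -0.05079706,  0.06969163,
        0.06202067]), 'joint_efforts': array([-2.83710369e-04, -4.48460448e+01, -2.31276870e+01, -1.78524551e-04,
        4.72665604e-03, -2.67210442e-05]), 'position': array([ 0.13648154, -0.53251207,  0.2497203 ]), 'tool_rot': array([[ 2.48145743e-01, -9.68722710e-01, -3.09087932e-05],
       [-9.68721690e-01, -2.48145528e-01,  1.44378004e-03],
       [-1.40629239e-03, -3.28325853e-04, -9.99998957e-01]]), 'ft_force': array([ 0.06173685, -0.2064706 , -0.08367975]), 'wrist_torque': array([-0.01525033,  0.0024524 , -0.02742629]), 'grip_width': 0.08544868513965151}
top 413.6299210545836 249.0144882191953 184.73237477054013 [[-0.0194, -0.9855, 0.1688, 0.4386], [-0.9997, 0.0212, 0.0088, -0.0136], [-0.0123, -0.1686, -0.9856, 0.9571], [0.0, 0.0, 0.0, 1.0]]
side 363.454164773689 257.95019313282023 192.31547731811852 [[-0.9635, -0.1748, 0.2025, 0.46], [-0.2668, 0.5704, -0.7768, 0.557], [0.0202, -0.8025, -0.5963, 0.4545], [0.0, 0.0, 0.0, 1.0]]
```

View pics/top0.png

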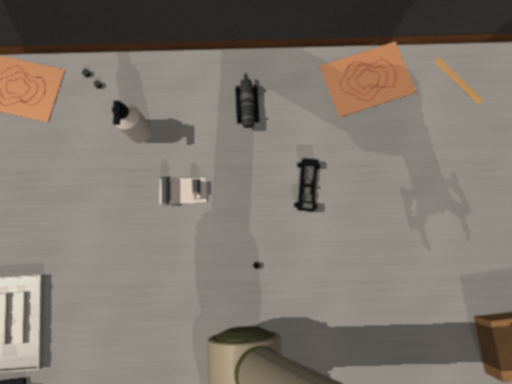

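View pics/side0.png

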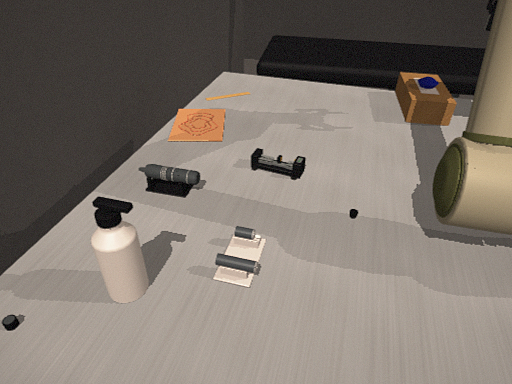

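The top view shows the rest at about (184,190), with the long cell in its left saddle (165,190) and the short cell at (197,187). The charger is at (308,185), the ink cup at (257,265) and the pen machine at (247,102). The side view agrees.

```bash
cat > h.py <<'E'
import numpy as np,cv2
from rig import env,cams,order
def ray(c,u,v,z):
    E=np.array(c["extrinsics"]);d=E[:3,:3]@np.array([(u-c["cx"])/c["fx"],(v-c["cy"])/c["fy"],1.])
    o=E[:3,3];return o+d*((z-o[2])/d[2])
E
python3 - <<'E'
from h import *
c=cams.camera_info("top");f=np.load("pics/top0.npz");g=cv2.cvtColor(f["p"],cv2.COLOR_RGB2GRAY)
def blob(x0,x1,y0,y1,lo,hi,z):
    m=((g>=lo)&(g<=hi)).astype(np.uint8);k=np.zeros_like(m);k[y0:y1,x0:x1]=1
    cs,_=cv2.findContours(m*k,0,2);q=max(cs,key=cv2.contourArea)
    P=np.array([ray(c,u,v,z)[:2]*1000 for u,v in q[:,0]],np.float32);r=cv2.minAreaRect(P);print(np.round(r[0]),np.round(r[1]),round(r[2],1))
blob(285,330,150,220,0,60,.02)
blob(155,172,170,210,0,80,.027)
blob(188,212,170,205,0,80,.027)
E
python3 -c "
import cv2;a=cv2.imread('pics/top0.png')[150:225,145:335];cv2.imwrite('pics/crop.png',cv2.resize(a,None,fx=4,fy=4,interpolation=2))"
```

```text
[ 598. -140.] [ 51. 120.] 83.5
[590. 182.] [60.  9.] 0.8
[597. 112.] [28.  7.] 0.1
```

View pics/crop.png

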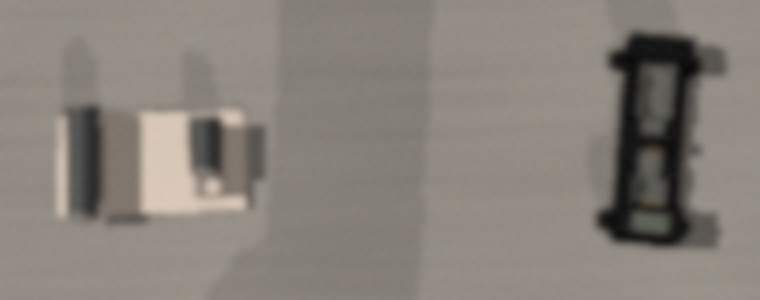

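Emit:
step_arm(
  steps=[
    {"xyz": [0, 0, 0], "turn": [0, 0, 0.785], "gripper": 0.2},
    {"xyz": [0, 0, 0], "turn": [0, 0, 0.785], "gripper": 0.2},
    {"xyz": [0, 0, 0], "turn": [0, 0, 0.785], "gripper": 0.2},
    {"xyz": [0, 0, 0], "turn": [0, 0, 0.785], "gripper": 0.2},
    {"xyz": [-0.6, -0.5, 0], "turn": [0, 0, 0], "gripper": 0.2},
    {"xyz": [-0.6, -0.5, 0], "turn": [0, 0, 0], "gripper": 0.2},
    {"xyz": [-0.6, -0.5, 0], "turn": [0, 0, 0], "gripper": 0.2},
    {"xyz": [-0.6, -0.6, 0], "turn": [0, 0, 0], "gripper": 0.2},
    {"xyz": [-0.6, -0.6, 0], "turn": [0, 0, 0], "gripper": 0.2},
    {"xyz": [-0.6, -0.6, 0], "turn": [0, 0, 0], "gripper": 0.2},
    {"xyz": [-0.6, -0.6, 0], "turn": [0, 0, 0], "gripper": 0.2},
    {"xyz": [-0.6, -0.6, 0], "turn": [0, 0, 0], "gripper": 0.2},
    {"xyz": [-0.6, -0.6, 0], "turn": [0, 0, 0], "gripper": 0.2},
    {"xyz": [-0.6, -0.6, 0], "turn": [0, 0, 0], "gripper": 0.2},
    {"xyz": [-0.6, -0.6, 0], "turn": [0, 0, 0], "gripper": 0.2},
    {"xyz": [-0.6, -0.6, 0], "turn": [0, 0, 0], "gripper": 0.2},
    {"xyz": [-0.6, -0.6, 0], "turn": [0, 0, 0], "gripper": 0.2},
    {"xyz": [-0.6, -0.6, 0], "turn": [0, 0, 0], "gripper": 0.2},
    {"xyz": [-0.6, -0.6, 0], "turn": [0, 0, 0], "gripper": 0.2},
    {"xyz": [-0.6, -0.6, 0], "turn": [0, 0, 0], "gripper": 0.2},
  ],
)

```text
time_s: 1.77
position: [0.5095, -0.1474, 0.2501]
tool_rot: [[-0.0, -1.0, -0.001], [-1.0, 0.0, 0.0], [-0.0, 0.001, -1.0]]
ft_force: [-0.7, -1.0, 0.2]
grip_width: 0.0509
```

```bash
cat >> h.py <<'E'
def snap(tag):
    s=env.observe();c=cams.camera_info("wrist");p,d=cams.get_image("wrist")
    np.savez(f"pics/{tag}.npz",p=p,d=d,E=c["extrinsics"],k=[c["fx"],c["fy"],c["cx"],c["cy"]]);cv2.imwrite(f"pics/{tag}.png",p[:,:,::-1])
    print(s["time_s"],np.round(s["position"],4),np.round(s["tool_rot"],3).tolist(),np.round(s["ft_force"],1),s["grip_width"]);print(c["fx"],np.round(c["extrinsics"],3).tolist())
def load(tag):
    f=np.load(f"pics/{tag}.npz");k=f["k"];return f["p"],f["d"],dict(fx=k[0],fy=k[1],cx=k[2],cy=k[3],extrinsics=f["E"])
E
python3 -c "
from h import *
snap('w1')"
```

```text
1.7667 [ 0.5095 -0.1474  0.2501] [[-0.0, -1.0, -0.001], [-1.0, 0.0, 0.0], [-0.0, 0.001, -1.0]] [-0.7 -1.   0.2] 0.05088751994378788
322.8318937883347 [[-0.001, -0.945, -0.327, 0.594], [-1.0, 0.001, -0.0, -0.147], [0.0, 0.327, -0.945, 0.373], [0.0, 0.0, 0.0, 1.0]]
```

View pics/w1.png

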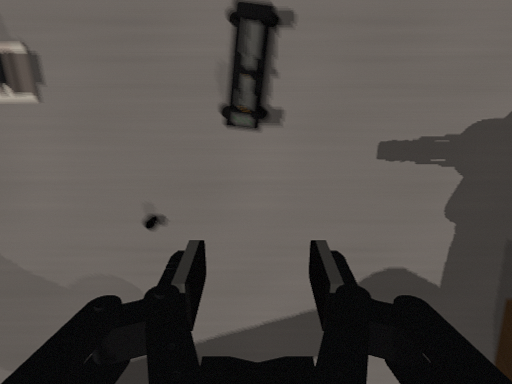

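The wrist view is slightly blurred. The charger spans (225–280, 5–128), tilted, with the fixed-contact head presumably at the bottom near (243,120). I'll look closer, with the arm still.

Emit:
step_arm(
  steps=[
    {"xyz": [0, -0.6, 0.7], "turn": [0, 0, 0], "gripper": 0.0},
    {"xyz": [0, -0.6, 0.7], "turn": [0, 0, 0], "gripper": 0.0},
    {"xyz": [0, -0.6, 0.6], "turn": [0, 0, 0], "gripper": 0.0},
    {"xyz": [0, 0, 0], "turn": [0, 0, 0], "gripper": 0.0},
    {"xyz": [0, 0, 0], "turn": [0, 0, 0], "gripper": 0.0},
    {"xyz": [0, 0, 0], "turn": [0, 0, 0], "gripper": 0.0},
  ],
)

```text
time_s: 2.32
position: [0.5804, -0.149, 0.1708]
tool_rot: [[-0.0, -1.0, 0.0], [-1.0, 0.0, -0.0], [0.0, -0.0, -1.0]]
ft_force: [0.3, 0.6, 0.4]
grip_width: 0.0426
```

```bash
python3 -c "
from h import *
snap('w2')
p=cv2.imread('pics/w2.png')[0:240,130:390];cv2.imwrite('pics/w2c.png',cv2.resize(p,None,fx=2.5,fy=2.5,interpolation=2))"
```

```text
2.3167 [ 0.5804 -0.149   0.1708] [[-0.0, -1.0, 0.0], [-1.0, 0.0, -0.0], [0.0, -0.0, -1.0]] [0.3 0.6 0.4] 0.04257158966734096
322.8318937883347 [[-0.001, -0.945, -0.326, 0.665], [-1.0, 0.001, -0.001, -0.149], [0.001, 0.326, -0.945, 0.294], [0.0, 0.0, 0.0, 1.0]]
```

View pics/w2c.png

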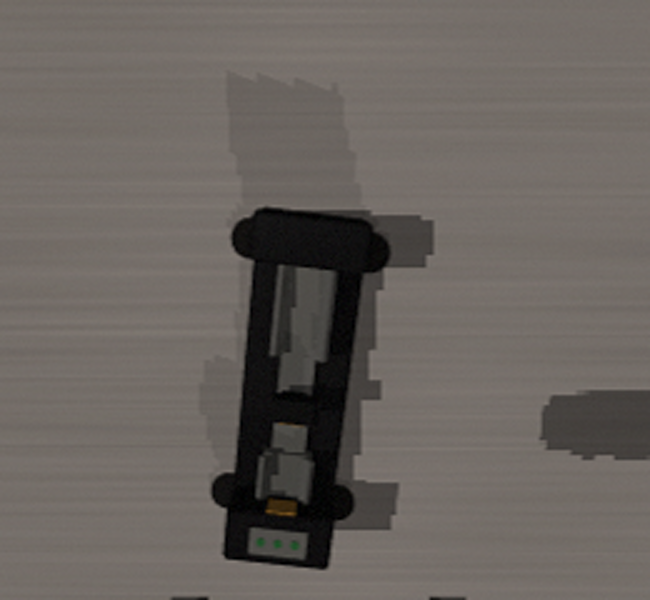

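The view shows the charger's head block with its LED label at crop (278,543), the brass fixed contact at (282,508) and the slider at (292,400). The far end block is at (312,238). The axis leans a few degrees. I'll fit it from the depth cloud and check it against the pixel rays.

```bash
python3 - <<'E'
from h import *
p,d,c=load('w2');E=c["extrinsics"]
v,u=np.mgrid[0:236,130:390];z=d[v,u]
X=np.stack([(u-c["cx"])/c["fx"]*z,(v-c["cy"])/c["fy"]*z,z],-1)@E[:3,:3].T+E[:3,3]
Z=X[...,2]*1000;print("table z",np.median(Z))
for nm,lo,hi,x0,x1 in(("head",34,40,0,.56),("far",22,60,.62,1),("all10",9,60,0,1)):
    m=((Z>lo)&(Z<hi)&(X[...,0]>x0)&(X[...,0]<x1)).astype(np.uint8)
    n,l,st,ce=cv2.connectedComponentsWithStats(m);i=1+st[1:,4].argmax();P=(X[l==i]*1000)
    r=cv2.minAreaRect(P[:,:2].astype(np.float32));print(nm,len(P),np.round(np.array(r[0]),1),np.round(r[1],1),round(r[2],2),np.median(P[:,2]).round(1),ce[i].round(1))
# brass & label ray casts
f=lambda a,b,z:ray(c,130+a/2.5,b/2.5,z)*1000
H=[f(224,556,.036),f(327,568,.036),f(229,508,.036),f(332,520,.036)]
print("head outer corners",np.round(H,1).tolist())
hsv=cv2.cvtColor(p,cv2.COLOR_RGB2HSV)
m=((hsv[...,0]<28)&(hsv[...,0]>8)&(hsv[...,1]>120)&(hsv[...,2]>50)).astype(np.uint8);m[236:]=0;m[:,:130]=0;m[:,390:]=0
n,l,st,ce=cv2.connectedComponentsWithStats(m);print("brass",[(ce[i].round(1),st[i].tolist(),ray(c,*ce[i],.029)[:2].round(4)) for i in range(1,n)])
m=((hsv[...,1]>60)&(hsv[...,0]>40)&(hsv[...,0]<90)&(hsv[...,2]>60)).astype(np.uint8);m[236:]=0
n,l,st,ce=cv2.connectedComponentsWithStats(m);print("led",[(ce[i].round(1),st[i,4],ray(c,*ce[i],.036)[:2].round(4)) for i in range(1,n)])
# grey bay floor: centre line
for row in range(105,205,8):
    g=p[row,230:262+20].max(1).astype(int);w=np.where(g>70)[0]
    if len(w): print(row,230+w.min(),230+w.max(),(X[row,100+(w.min()+w.max())//2]*1000).round(1))
E
```

```text
table z -0.46271926439228617
head 847 [ 549.2 -134.9] [37.4 20.3] 82.73 35.5 [111.1 215.1]
far 1221 [ 638.1 -145.5] [37.9 38. ] 83.25 32.1 [123.7  99.7]
all10 6067 [ 598.  -140.8] [ 38.  118.8] 83.23 18.6 [117.9 153.5]
head outer corners [[542.4, -115.9, 36.0], [537.7, -152.1, 36.0], [560.6, -118.3, 36.0], [556.1, -153.8, 36.0]]
brass [(array([243., 169.]), [242, 169, 3, 1, 3], array([ 0.5891, -0.1369])), (array([242.2, 202.6]), [236, 200, 12, 6, 57], array([ 0.5583, -0.1358]))]
led [(array([233.8, 216.5]), np.int32(10), array([ 0.5481, -0.1285])), (array([240.5, 217.2]), np.int32(10), array([ 0.5474, -0.1344])), (array([247.3, 217.9]), np.int32(9), array([ 0.5467, -0.1403]))]
105 230 230 [ 639.5 -124.8   -2. ]
113 230 280 [ 634.7 -147.2   17.8]
121 249 281 [ 627.1 -155.8   11. ]
129 247 281 [ 620.4 -154.9   12.2]
137 239 281 [ 615.6 -151.4   24. ]
145 243 281 [ 606.3 -153.3   11.9]
153 242 273 [ 598.9 -148.8   11.2]
161 269 281 [ 588.4 -165.8   -0.8]
169 241 281 [ 584.4 -152.4   12.4]
177 240 281 [ 576.7 -151.6   12.2]
185 234 281 [ 568.4 -148.8   10.5]
193 239 281 [ 561.  -151.6   11.8]
201 273 281 [ 547.8 -168.5   -1.4]
```

Emit:
step_arm(
  steps=[
    {"xyz": [-0.4, 0, 0], "turn": [0, 0, 0], "gripper": 0.0},
    {"xyz": [-0.7, 0, 0], "turn": [0, 0, 0], "gripper": 0.0},
    {"xyz": [-0.7, 0, 0], "turn": [0, 0, 0], "gripper": 0.0},
    {"xyz": [-0.7, 0, 0], "turn": [0, 0, 0], "gripper": 0.0},
    {"xyz": [-0.7, 0, 0], "turn": [0, 0, 0], "gripper": 0.0},
    {"xyz": [-0.7, 0, 0], "turn": [0, 0, 0], "gripper": 0.0},
    {"xyz": [-0.7, 0, 0], "turn": [0, 0, 0], "gripper": 0.0},
    {"xyz": [-0.7, 0, 0], "turn": [0, 0, 0], "gripper": 0.0},
    {"xyz": [-0.7, 0, 0], "turn": [0, 0, 0], "gripper": 0.0},
    {"xyz": [-0.7, 0, 0], "turn": [0, 0, 0], "gripper": 0.0},
    {"xyz": [-0.7, 0, 0], "turn": [0, 0, 0], "gripper": 0.0},
    {"xyz": [-0.7, 0, 0], "turn": [0, 0, 0], "gripper": 0.0},
    {"xyz": [-0.4, 0, 0], "turn": [0, 0, 0], "gripper": 0.0},
    {"xyz": [0, 0, 0], "turn": [0, 0, 0], "gripper": 0.0},
    {"xyz": [0, 0, 0], "turn": [0, 0, 0], "gripper": 0.0},
    {"xyz": [0, 0, 0], "turn": [0, 0, 0], "gripper": 0.0},
  ],
)

```text
time_s: 3.7
position: [0.5805, 0.1906, 0.1711]
tool_rot: [[-0.001, -1.0, 0.001], [-1.0, 0.001, -0.0], [0.0, -0.001, -1.0]]
ft_force: [0.0, -0.5, 0.5]
grip_width: 0.0425
```

```bash
python3 - <<'E'
from h import *
snap('w3')
p,d,c=load('w3');E=c["extrinsics"]
v,u=np.mgrid[0:236,0:512];z=d[v,u]
X=np.stack([(u-c["cx"])/c["fx"]*z,(v-c["cy"])/c["fy"]*z,z],-1)@E[:3,:3].T+E[:3,3]
Z=X[...,2]*1000;m=((Z>26)&(Z<45)).astype(np.uint8)
n,l,st,ce=cv2.connectedComponentsWithStats(m)
for i in range(1,n):
    if st[i,4]<50: continue
    P=X[l==i]*1000;r=cv2.minAreaRect(P[:,:2].astype(np.float32));t=P[P[:,2]>P[:,2].max()-2.5]
    vx=cv2.fitLine(t[:,:2].astype(np.float32),cv2.DIST_L2,0,.01,.01).ravel()
    print(st[i].tolist(),np.round(r[0],1),np.round(r[1],1),round(r[2],2),P[:,2].max(),vx.round(3),P[:,:2].min(0),P[:,:2].max(0))
cv2.imwrite('pics/w3c.png',cv2.resize(p[0:300,100:500,::-1],None,fx=2,fy=2,interpolation=2))
E
```

```text
3.7 [0.5805 0.1906 0.1711] [[-0.001, -1.0, 0.001], [-1.0, 0.001, -0.0], [0.0, -0.001, -1.0]] [ 0.  -0.5  0.5] 0.04245401754270487
322.8318937883347 [[-0.001, -0.946, -0.326, 0.665], [-1.0, 0.001, -0.0, 0.191], [0.001, 0.326, -0.946, 0.294], [0.0, 0.0, 0.0, 1.0]]
[142, 0, 50, 10, 222] [713.4 255.6] [ 5.5 33.9] 1.89 44.91351657297224 [ 2.20000e-02 -1.00000e+00  7.11910e+02  2.54892e+02] [710.60910934 238.76809259] [716.7038321  272.64890709]
[252, 130, 23, 77, 1632] [589.9 185.5] [65.6 18.5] 0.58 37.40928579189262 [1.00000e+00 1.00000e-02 5.91493e+02 1.85538e+02] [556.98665393 176.25612153] [622.64690816 194.95034414]
[334, 139, 25, 42, 890] [597.7 116. ] [33.7 17.9] 0.4 37.53111627906552 [1.00000e+00 3.10000e-02 5.98082e+02 1.15916e+02] [580.86944489 107.04436898] [614.5044871  125.01802635]
```

View pics/w3c.png

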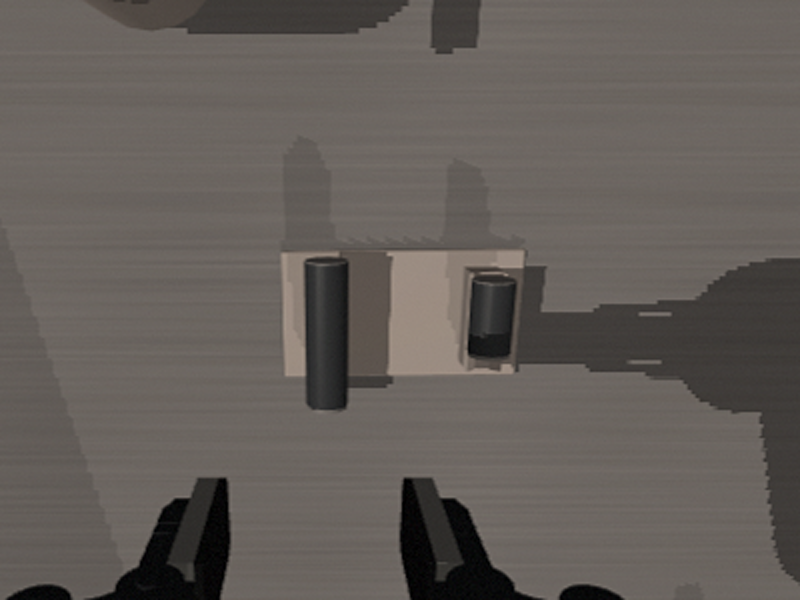

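The long cell is centred near (0.589, 0.1855) in world coordinates, at view x 305–348, y 258–408. Its button end faces the robot. The short cell is at (492,318). I'll descend now.

Emit:
step_arm(
  steps=[
    {"xyz": [0.13, -0.215, 0.1], "turn": [0, 0, 0], "gripper": 0.0},
    {"xyz": [0, 0, 0.6], "turn": [0, 0, 0], "gripper": 0.0},
    {"xyz": [0, 0, 0.6], "turn": [0, 0, 0], "gripper": 0.0},
    {"xyz": [0, 0, 0.6], "turn": [0, 0, 0], "gripper": 0.0},
    {"xyz": [0, 0, 0.6], "turn": [0, 0, 0], "gripper": 0.0},
    {"xyz": [0, 0, 0.4], "turn": [0, 0, 0], "gripper": 0.0},
    {"xyz": [0, 0, 0.25], "turn": [0, 0, 0], "gripper": 0.0},
    {"xyz": [0, 0, 0.15], "turn": [0, 0, 0], "gripper": 0.0},
    {"xyz": [0, 0, 0.07], "turn": [0, 0, 0], "gripper": -0.2},
    {"xyz": [0, 0, 0], "turn": [0, 0, 0], "gripper": -0.3},
    {"xyz": [0, 0, 0], "turn": [0, 0, 0], "gripper": -0.4},
    {"xyz": [0, 0, 0], "turn": [0, 0, 0], "gripper": -0.45},
  ],
  squeeze=20,
)

```text
time_s: 4.75
position: [0.5899, 0.1858, 0.0365]
tool_rot: [[-0.0, -1.0, 0.002], [-1.0, 0.0, 0.0], [-0.0, -0.002, -1.0]]
ft_force: [0.6, -0.2, 0.3]
grip_width: 0.0238
```

Emit:
step_arm(
  steps=[
    {"xyz": [0, 0, 0], "turn": [0, 0, 0], "gripper": -0.5},
    {"xyz": [0, 0, 0], "turn": [0, 0, 0], "gripper": -0.55},
    {"xyz": [0, 0, 0], "turn": [0, 0, 0], "gripper": -0.6},
    {"xyz": [0, 0, 0], "turn": [0, 0, 0], "gripper": -0.65},
    {"xyz": [0, 0, 0], "turn": [0, 0, 0], "gripper": -0.75},
    {"xyz": [0, 0, 0], "turn": [0, 0, 0], "gripper": -0.85},
    {"xyz": [0, 0, 0], "turn": [0, 0, 0], "gripper": -1},
    {"xyz": [0, 0, 0], "turn": [0, 0, 0], "gripper": -1},
  ],
)

```text
time_s: 5.42
position: [0.5896, 0.1857, 0.0361]
tool_rot: [[-0.0, -1.0, 0.001], [-1.0, 0.0, -0.0], [0.0, -0.001, -1.0]]
ft_force: [-0.8, -1.2, 5.3]
grip_width: 0.0178
```

Emit:
step_arm(
  steps=[
    {"xyz": [0, 0, -0.1], "turn": [0, 0, 0], "gripper": -1},
    {"xyz": [0, 0, -0.2], "turn": [0, 0, 0], "gripper": -1},
    {"xyz": [0, 0, -0.4], "turn": [0, 0, 0], "gripper": -1},
    {"xyz": [0, 0, -0.5], "turn": [0, 0, 0], "gripper": -1},
    {"xyz": [0, 0, -0.5], "turn": [0, 0, 0], "gripper": -1},
    {"xyz": [0, 0, -0.3], "turn": [0, 0, 0], "gripper": -1},
    {"xyz": [0, 0, 0], "turn": [0, 0, 0], "gripper": -1},
    {"xyz": [0, 0, 0], "turn": [0, 0, 0], "gripper": -1},
    {"xyz": [0, 0, 0], "turn": [0, 0, 0], "gripper": -1},
  ],
)

```text
time_s: 6.17
position: [0.5889, 0.1858, 0.1146]
tool_rot: [[-0.0, -1.0, -0.002], [-1.0, 0.0, -0.0], [0.0, 0.002, -1.0]]
ft_force: [0.3, -0.3, 0.3]
grip_width: 0.0173
```

```bash
python3 - <<'E'
from h import *
snap('w4')
p,d,c=load('w4');E=c["extrinsics"];s=env.observe()
v,u=np.mgrid[0:384,0:512];z=d
X=np.stack([(u-c["cx"])/c["fx"]*z,(v-c["cy"])/c["fy"]*z,z],-1)@E[:3,:3].T+E[:3,3]
T=(X-s["position"])@s["tool_rot"]*1000   # tool coords mm
# the cell ahead/behind of pads: |x|<12
for y0 in range(-40,44,4):
    m=(z>0)&(abs(T[...,0])<11)&(T[...,1]>y0)&(T[...,1]<y0+4)&(T[...,2]>-15)&(T[...,2]<30)
    if m.sum()>5:
        q=T[m];print(y0,m.sum(),"x",q[:,0].min().round(1),q[:,0].max().round(1),"ztop",np.percentile(q[:,2],3).round(1),"at",np.argwhere(m).mean(0).round())
print(np.abs(T[...,1][m]).max() if m.any() else "")
cv2.imwrite('pics/w4c.png',cv2.resize(p[150:384,130:390,::-1],None,fx=2.5,fy=2.5,interpolation=2))
E
```

```text
6.1667 [0.5889 0.1858 0.1146] [[-0.0, -1.0, -0.002], [-1.0, 0.0, -0.0], [0.0, 0.002, -1.0]] [ 0.3 -0.3  0.3] 0.01725238894303759
322.8318937883347 [[-0.001, -0.945, -0.328, 0.673], [-1.0, 0.001, -0.0, 0.186], [0.001, 0.328, -0.945, 0.238], [0.0, 0.0, 0.0, 1.0]]
-36 543 x -9.1 8.9 ztop 0.2 at [200. 257.]
-32 364 x -9.1 8.9 ztop -0.5 at [211. 257.]
-28 339 x -9.2 8.5 ztop -0.5 at [220. 257.]
-24 349 x -9.3 8.6 ztop -0.5 at [229. 257.]
-20 334 x -9.4 8.7 ztop -0.6 at [237. 257.]
-16 318 x -9.6 8.8 ztop -0.5 at [245. 258.]
-12 693 x -11.0 11.0 ztop -13.6 at [255. 259.]
-8 356 x -9.0 8.8 ztop -10.3 at [262. 258.]
-4 355 x -9.0 8.8 ztop -11.4 at [271. 257.]
0 326 x -9.0 8.7 ztop -13.2 at [279. 258.]
4 337 x -9.0 8.8 ztop -14.1 at [286. 257.]
8 301 x -9.1 8.7 ztop -8.7 at [292. 258.]
12 273 x -9.1 8.8 ztop -0.5 at [298. 257.]
16 259 x -9.2 8.9 ztop -0.6 at [305. 258.]
20 253 x -8.7 9.0 ztop -0.4 at [313. 258.]
24 247 x -8.8 9.1 ztop -0.4 at [319. 258.]
28 208 x -8.8 9.2 ztop -0.3 at [326. 258.]
32 20 x -8.3 8.7 ztop 0.8 at [329. 258.]
```

View pics/w4c.png

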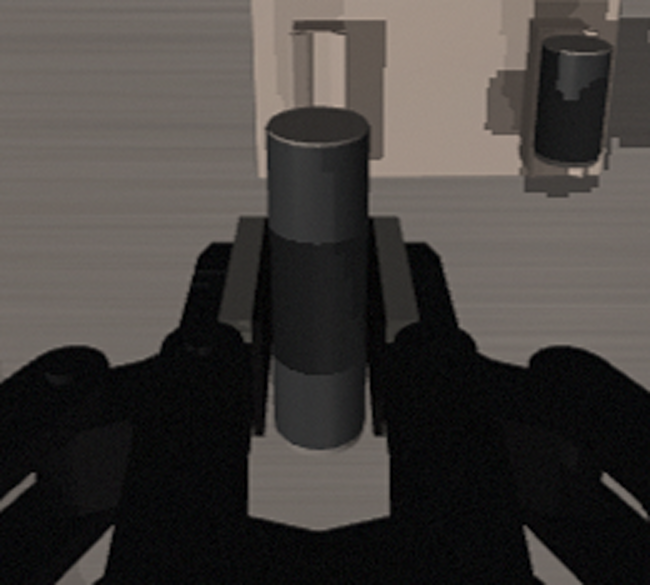

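The picture shows the cell held level between the pads, flat end at crop (318,125) away from the robot, with the short cell undisturbed at (575,100). In the tool frame its axis is 8.9 mm ahead of the TCP and about 0.1 mm off sideways. I'll work out the tilted insertion path.

```bash
cat >> h.py <<'E'
from scipy.spatial.transform import Rotation as Ro
ux=np.array([-.9930,.1182,0]);ux/=np.linalg.norm(ux);uz=np.array([0,0,1.]);BAY=np.array([.5919,-.14005,0])
def pose(xb,zb,th,h=8.9,off=.5):   # B = lowest point of flat end, charger frame mm, deg
    t=np.radians(th);a=ux*np.cos(t)+uz*np.sin(t);n=-ux*np.sin(t)+uz*np.cos(t)
    B=BAY+(ux*xb+uz*zb)/1000
    return B+((33.25-off)*a+(9.25+h)*n)/1000, np.c_[np.cross(a,-n),a,-n]
def plan(wps,p=None,R=None):
    s=env.observe()
    if p is None:p,R=s["position"],s["tool_rot"]
    for w,k in wps:
        q,Q=pose(*w);dp=(q-p)/k;rv=Ro.from_matrix(R.T@Q).as_rotvec()/k;P0=p.copy()
        print(w,k,"rows, per row:")
        out=[]
        for i in range(k):
            x=R.T@(P0+dp*(i+1)-p)/.04;x=np.round(x,3);t=np.round(rv/.08,3)
            p=p+R@x*.04;R=R@Ro.from_rotvec(t*.08).as_matrix();out.append(x.tolist()+t.tolist())
        for o in (out if np.abs(np.diff(out,axis=0)).max(initial=0)>.003 else out[:1]):print("  ",o)
        print("   reaches",np.round(p,4))
E
python3 - <<'E'
from h import *
plan([((8,90,0),15),((8,70,28),7),((8,27,28),7)])
E
```

```text
(8, 90, 0) 15 rows, per row:
   [0.535, 0.062, 0.011, 0.002, -0.0, 0.098]
   [0.536, 0.058, 0.01, 0.002, -0.0, 0.098]
   [0.536, 0.054, 0.011, 0.002, -0.0, 0.098]
   [0.536, 0.049, 0.01, 0.002, -0.0, 0.098]
   [0.537, 0.046, 0.011, 0.002, -0.0, 0.098]
   [0.537, 0.041, 0.011, 0.002, -0.0, 0.098]
   [0.537, 0.036, 0.01, 0.002, -0.0, 0.098]
   [0.538, 0.033, 0.011, 0.002, -0.0, 0.098]
   [0.538, 0.029, 0.01, 0.002, -0.0, 0.098]
   [0.538, 0.024, 0.011, 0.002, -0.0, 0.098]
   [0.538, 0.02, 0.01, 0.002, -0.0, 0.098]
   [0.539, 0.016, 0.011, 0.002, -0.0, 0.098]
   [0.539, 0.011, 0.011, 0.002, -0.0, 0.098]
   [0.538, 0.008, 0.01, 0.002, -0.0, 0.098]
   [0.539, 0.003, 0.011, 0.002, -0.0, 0.098]
   reaches [ 0.5514 -0.1352  0.1081]
(8, 70, 28) 7 rows, per row:
   [-0.0, -0.044, 0.024, -0.873, -0.001, 0.001]
   [-0.0, -0.046, 0.021, -0.873, -0.001, 0.001]
   [-0.0, -0.047, 0.018, -0.873, -0.001, 0.001]
   [-0.0, -0.048, 0.014, -0.873, -0.001, 0.001]
   [-0.0, -0.049, 0.011, -0.873, -0.001, 0.001]
   [-0.0, -0.05, 0.007, -0.873, -0.001, 0.001]
   [-0.0, -0.05, 0.004, -0.873, -0.001, 0.001]
   reaches [ 0.5637 -0.1367  0.1014]
(8, 27, 28) 7 rows, per row:
   [0.0, -0.072, 0.136, -0.0, 0.0, -0.0]
   reaches [ 0.5637 -0.1367  0.0584]
```

Emit:
step_arm(
  steps=[
    {"xyz": [0.25, 0.03, 0.01], "turn": [0.002, 0, 0.1], "gripper": -1},
    {"xyz": [0.54, 0.06, 0.01], "turn": [0.002, 0, 0.1], "gripper": -1},
    {"xyz": [0.54, 0.055, 0.01], "turn": [0.002, 0, 0.1], "gripper": -1},
    {"xyz": [0.54, 0.05, 0.01], "turn": [0.002, 0, 0.1], "gripper": -1},
    {"xyz": [0.54, 0.045, 0.01], "turn": [0.002, 0, 0.1], "gripper": -1},
    {"xyz": [0.54, 0.04, 0.01], "turn": [0.002, 0, 0.1], "gripper": -1},
    {"xyz": [0.54, 0.035, 0.01], "turn": [0.002, 0, 0.1], "gripper": -1},
    {"xyz": [0.54, 0.03, 0.01], "turn": [0.002, 0, 0.1], "gripper": -1},
    {"xyz": [0.54, 0.03, 0.01], "turn": [0.002, 0, 0.1], "gripper": -1},
    {"xyz": [0.54, 0.025, 0.01], "turn": [0.002, 0, 0.1], "gripper": -1},
    {"xyz": [0.54, 0.02, 0.01], "turn": [0.002, 0, 0.1], "gripper": -1},
    {"xyz": [0.54, 0.015, 0.01], "turn": [0.002, 0, 0.1], "gripper": -1},
    {"xyz": [0.54, 0.01, 0.01], "turn": [0.002, 0, 0.1], "gripper": -1},
    {"xyz": [0.54, 0.01, 0.01], "turn": [0.002, 0, 0.1], "gripper": -1},
    {"xyz": [0.54, 0.005, 0.01], "turn": [0, 0, 0.07], "gripper": -1},
    {"xyz": [0.27, 0, 0], "turn": [0, 0, 0], "gripper": -1},
  ],
  squeeze=25,
)

```text
time_s: 7.55
position: [0.5506, -0.1384, 0.1088]
tool_rot: [[-0.12, -0.993, 0.001], [-0.993, 0.12, -0.0], [-0.0, -0.001, -1.0]]
ft_force: [-0.9, -0.2, 0.5]
grip_width: 0.0177
```

Emit:
step_arm(
  steps=[
    {"xyz": [0, -0.044, 0.024], "turn": [-0.873, 0, 0], "gripper": -1},
    {"xyz": [0, -0.046, 0.021], "turn": [-0.873, 0, 0], "gripper": -1},
    {"xyz": [0, -0.047, 0.018], "turn": [-0.873, 0, 0], "gripper": -1},
    {"xyz": [0, -0.048, 0.014], "turn": [-0.873, 0, 0], "gripper": -1},
    {"xyz": [0, -0.049, 0.011], "turn": [-0.873, 0, 0], "gripper": -1},
    {"xyz": [0, -0.05, 0.007], "turn": [-0.873, 0, 0], "gripper": -1},
    {"xyz": [0, -0.05, 0.004], "turn": [-0.873, 0, 0], "gripper": -1},
    {"xyz": [0, 0, 0], "turn": [0, 0, 0], "gripper": -1},
    {"xyz": [0, 0, 0], "turn": [0, 0, 0], "gripper": -1},
    {"xyz": [0, 0, 0], "turn": [0, 0, 0], "gripper": -1},
  ],
)

```text
time_s: 8.38
position: [0.5635, -0.1372, 0.1027]
tool_rot: [[-0.118, -0.878, -0.463], [-0.993, 0.104, 0.055], [-0.0, 0.466, -0.885]]
ft_force: [-0.2, 0.5, -1.6]
grip_width: 0.0174
```

```bash
python3 - <<'E'
from h import *
snap('w5')
print(np.round(pose(8,70,28),4))
plan([((8,27,28),8)])
p,d,c=load('w5');E=c["extrinsics"];s=env.observe()
cv2.imwrite('pics/w5c.png',cv2.resize(p[100:384,130:390,::-1],None,fx=2,fy=2,interpolation=2))
E
```

```text
8.3833 [ 0.5635 -0.1372  0.1027] [[-0.118, -0.878, -0.463], [-0.993, 0.104, 0.055], [-0.0, 0.466, -0.885]] [-0.2  0.5 -1.6] 0.01739152292691482
322.8318937883347 [[-0.118, -0.679, -0.725, 0.695], [-0.993, 0.081, 0.086, -0.152], [0.0, 0.73, -0.684, 0.172], [0.0, 0.0, 0.0, 1.0]]Traceback (most recent call last):
  File "<stdin>", line 3, in <module>
    return _wrapfunc(a, 'round', decimals=decimals, out=out)
    return _wrapit(obj, method, *args, **kwds)
    conv = _array_converter(obj)
ValueError: setting an array element with a sequence. The requested array has an inhomogeneous shape after 2 dimensions. The detected shape was (2, 3) + inhomogeneous part.
```

```bash
python3 - <<'E'
from h import *
plan([((8,27,28),8)])
p,d,c=load('w5');E=c["extrinsics"];s=env.observe()
v,u=np.mgrid[0:384,0:512]
X=np.stack([(u-c["cx"])/c["fx"]*d,(v-c["cy"])/c["fy"]*d,d],-1)@E[:3,:3].T+E[:3,3]
uy=np.cross(uz,ux);C=np.stack([(X-BAY)@ux,(X-BAY)@uy,X[...,2]],-1)*1000
m=(C[...,0]<3)&(C[...,0]>-12)&(C[...,2]>31)&(C[...,2]<37)&(abs(C[...,1])<14);q=C[m];print("slider top",m.sum(),q.min(0),q.max(0))
m=(C[...,0]<-46)&(C[...,0]>-72)&(C[...,2]>28)&(C[...,2]<37);q=C[m];print("far block",q.min(0),q.max(0))
m=(C[...,2]>48)&(C[...,0]<5)&(C[...,0]>-8)&(abs(C[...,1])<15)&(C[...,2]<93);q=C[m];print("cell flat end",q.min(0),q.max(0), 70+18.5*np.cos(.4887))
cv2.imwrite('pics/w5c.png',cv2.resize(p[100:384,130:390,::-1],None,fx=2,fy=2,interpolation=2))
E
```

```text
(8, 27, 28) 8 rows, per row:
   [-0.002, -0.066, 0.123, -0.006, -0.0, 0.001]
   reaches [ 0.5637 -0.1367  0.0584]
slider top 410 [-6.93955528 -7.23097398 31.00649619] [ 2.89279729  6.56931431 34.70168498]
far block [-61.97442074 -19.33518234  28.95080053] [-49.33499275  18.81969126  34.6988162 ]
cell flat end [-0.81127289 -8.69494082 76.15019421] [ 4.9941377   9.47525589 90.84589217] 86.33446264064324
```

View pics/w5c.png

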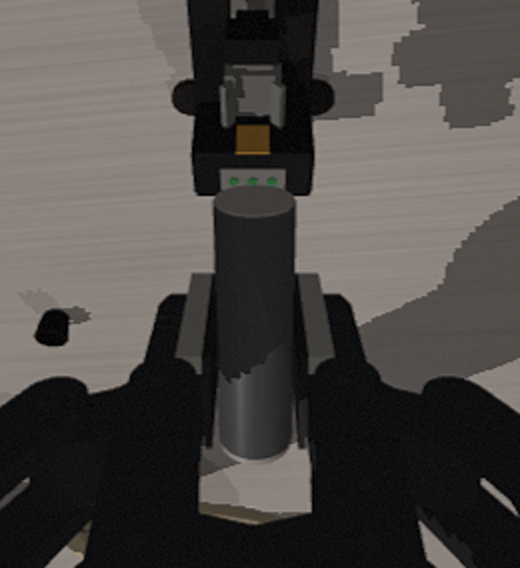

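The cell is lined up over the charger: flat end at crop (254,203), fixed contact at (252,138). The depth points put it 0.6 mm off sideways, and the planned descent takes that out.

Emit:
step_arm(
  steps=[
    {"xyz": [-0.002, -0.066, 0.123], "turn": [-0.006, 0, 0], "gripper": -1},
    {"xyz": [-0.002, -0.066, 0.123], "turn": [-0.006, 0, 0], "gripper": -1},
    {"xyz": [-0.002, -0.066, 0.123], "turn": [-0.006, 0, 0], "gripper": -1},
    {"xyz": [-0.002, -0.066, 0.123], "turn": [-0.006, 0, 0], "gripper": -1},
    {"xyz": [-0.002, -0.066, 0.123], "turn": [-0.006, 0, 0], "gripper": -1},
    {"xyz": [-0.002, -0.066, 0.123], "turn": [-0.006, 0, 0], "gripper": -1},
    {"xyz": [-0.002, -0.066, 0.123], "turn": [-0.006, 0, 0], "gripper": -1},
    {"xyz": [-0.002, -0.066, 0.123], "turn": [-0.006, 0, 0], "gripper": -1},
    {"xyz": [0, 0, 0], "turn": [0, 0, 0], "gripper": -1},
    {"xyz": [0, 0, 0], "turn": [0, 0, 0], "gripper": -1},
    {"xyz": [0, 0, 0], "turn": [0, 0, 0], "gripper": -1},
  ],
)

```text
time_s: 9.35
position: [0.5642, -0.1367, 0.0583]
tool_rot: [[-0.118, -0.876, -0.467], [-0.993, 0.104, 0.055], [0.0, 0.471, -0.882]]
ft_force: [-0.2, -0.2, -0.0]
grip_width: 0.0174
```

```bash
python3 - <<'E'
from h import *
s=env.observe();print(s["position"],s["ft_force"])
plan([((0,26.5,28),6),((-29,25,28),14),((-31.5,23.5,20),4),((-33,22.5,10),5),((-34.5,21.5,4),5)])
E
```

```text
[ 0.5641762  -0.13674069  0.05833023] [-0.21118792 -0.19221795 -0.02706803]
(0, 26.5, 28) 6 rows, per row:
   [0.0, -0.029, -0.013, 0.003, -0.001, 0.001]
   reaches [ 0.5716 -0.1376  0.0579]
(-29, 25, 28) 14 rows, per row:
   [0.0, -0.047, -0.022, -0.0, 0.0, -0.0]
   reaches [ 0.6004 -0.1411  0.0564]
(-31.5, 23.5, 20) 4 rows, per row:
   [0.0, -0.004, 0.03, 0.436, 0.001, -0.0]
   reaches [ 0.5988 -0.1409  0.0517]
(-33, 22.5, 10) 5 rows, per row:
   [0.0, 0.005, 0.032, 0.436, -0.0, -0.0]
   reaches [ 0.5958 -0.1405  0.0461]
(-34.5, 21.5, 4) 5 rows, per row:
   [0.0, 0.0, 0.021, 0.262, -0.0, -0.0]
   reaches [ 0.595  -0.1404  0.0419]
```

Emit:
step_arm(
  steps=[
    {"xyz": [0, -0.03, -0.013], "turn": [0, 0, 0], "gripper": -1},
    {"xyz": [0, -0.03, -0.013], "turn": [0, 0, 0], "gripper": -1},
    {"xyz": [0, -0.03, -0.013], "turn": [0, 0, 0], "gripper": -1},
    {"xyz": [0, -0.03, -0.013], "turn": [0, 0, 0], "gripper": -1},
    {"xyz": [0, -0.03, -0.013], "turn": [0, 0, 0], "gripper": -1},
    {"xyz": [0, -0.03, -0.013], "turn": [0, 0, 0], "gripper": -1},
    {"xyz": [0, -0.047, -0.022], "turn": [0, 0, 0], "gripper": -1},
    {"xyz": [0, -0.047, -0.022], "turn": [0, 0, 0], "gripper": -1},
  ],
)

```text
time_s: 10.02
position: [0.5761, -0.1381, 0.0576]
tool_rot: [[-0.118, -0.876, -0.468], [-0.993, 0.104, 0.056], [-0.0, 0.471, -0.882]]
ft_force: [-4.4, -0.0, 5.1]
grip_width: 0.0172
```

Emit:
step_arm(
  steps=[
    {"xyz": [0, -0.047, -0.022], "turn": [0, 0, 0], "gripper": -1},
    {"xyz": [0, -0.047, -0.022], "turn": [0, 0, 0], "gripper": -1},
    {"xyz": [0, -0.047, -0.022], "turn": [0, 0, 0], "gripper": -1},
    {"xyz": [0, -0.047, -0.022], "turn": [0, 0, 0], "gripper": -1},
    {"xyz": [0, -0.047, -0.022], "turn": [0, 0, 0], "gripper": -1},
    {"xyz": [0, -0.047, -0.022], "turn": [0, 0, 0], "gripper": -1},
  ],
)

```text
time_s: 10.52
position: [0.5885, -0.1396, 0.0572]
tool_rot: [[-0.118, -0.876, -0.468], [-0.993, 0.104, 0.055], [0.0, 0.471, -0.882]]
ft_force: [-4.7, 0.5, 7.1]
grip_width: 0.0171
```

Emit:
step_arm(
  steps=[
    {"xyz": [0, -0.047, -0.022], "turn": [0, 0, 0], "gripper": -1},
    {"xyz": [0, -0.047, -0.022], "turn": [0, 0, 0], "gripper": -1},
    {"xyz": [0, -0.047, -0.022], "turn": [0, 0, 0], "gripper": -1},
    {"xyz": [0, -0.047, -0.022], "turn": [0, 0, 0], "gripper": -1},
    {"xyz": [0, -0.047, -0.022], "turn": [0, 0, 0], "gripper": -1},
    {"xyz": [0, -0.047, -0.022], "turn": [0, 0, 0], "gripper": -1},
    {"xyz": [0, 0, 0], "turn": [0, 0, 0], "gripper": -1},
    {"xyz": [0, 0, 0], "turn": [0, 0, 0], "gripper": -1},
  ],
)

```text
time_s: 11.18
position: [0.6008, -0.1411, 0.057]
tool_rot: [[-0.118, -0.876, -0.468], [-0.993, 0.104, 0.055], [0.0, 0.471, -0.882]]
ft_force: [-5.0, 0.3, 9.4]
grip_width: 0.0177
```

```bash
python3 - <<'E'
from h import *
snap('w6')
p,d,c=load('w6');E=c["extrinsics"];s=env.observe();print(s["position"],pose(-29,25,28)[0])
v,u=np.mgrid[0:384,0:512]
X=np.stack([(u-c["cx"])/c["fx"]*d,(v-c["cy"])/c["fy"]*d,d],-1)@E[:3,:3].T+E[:3,3]
T=(X-s["position"])@s["tool_rot"]*1000
for y0 in (-36,-32,-28,-24,-20,-16,14,18,22,26,30):
    m=(d>0)&(abs(T[...,0])<9)&(T[...,1]>y0)&(T[...,1]<y0+4)&(T[...,2]>-8)&(T[...,2]<30)
    if m.sum()>5: q=T[m];print(y0,m.sum(),np.percentile(q[:,2],3).round(1),q[:,1].min().round(1))
cv2.imwrite('pics/w6c.png',cv2.resize(p[100:384,130:390,::-1],None,fx=2,fy=2,interpolation=2))
E
```

```text
11.1833 [ 0.6008 -0.1411  0.057 ] [[-0.118, -0.876, -0.468], [-0.993, 0.104, 0.055], [0.0, 0.471, -0.882]] [-5.   0.3  9.4] 0.017664026819400946
322.8318937883347 [[-0.118, -0.675, -0.728, 0.732], [-0.993, 0.081, 0.086, -0.156], [0.001, 0.733, -0.68, 0.126], [0.0, 0.0, 0.0, 1.0]]
[ 0.60081415 -0.14102809  0.05695446] [ 0.60044406 -0.14106703  0.05640069]
-36 583 -0.5 -36.0
-32 395 -1.3 -32.0
-28 332 -0.9 -28.0
-24 334 -1.0 -24.0
-20 322 -0.9 -20.0
-16 318 -0.7 -16.0
14 252 0.0 14.0
18 243 0.2 18.0
22 233 0.2 22.0
26 234 0.6 26.0
30 100 1.0 30.1
```

View pics/w6c.png

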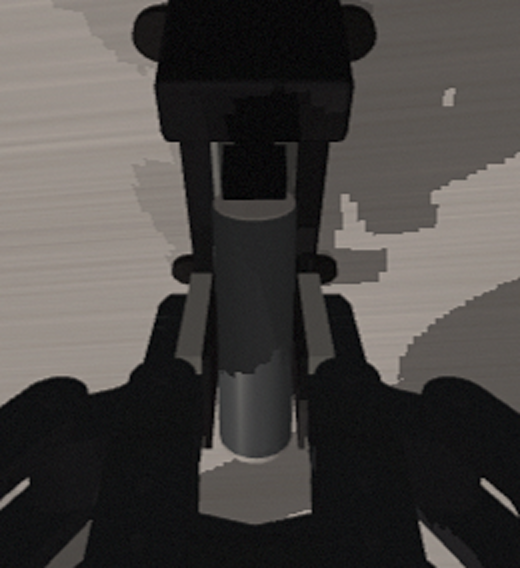

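The slider has been pushed back (black block at crop (255,165)), with the flat end bearing on it at (254,205). The cell turned about 1.7° in the grip, which is tolerable. The force is 5 N along the bay and 9 N up. Next I'll bring the button end down.

Emit:
step_arm(
  steps=[
    {"xyz": [0, -0.004, 0.03], "turn": [0.436, 0, 0], "gripper": -1},
    {"xyz": [0, -0.004, 0.03], "turn": [0.436, 0, 0], "gripper": -1},
    {"xyz": [0, -0.004, 0.03], "turn": [0.436, 0, 0], "gripper": -1},
    {"xyz": [0, -0.004, 0.03], "turn": [0.436, 0, 0], "gripper": -1},
    {"xyz": [0, 0, 0], "turn": [0, 0, 0], "gripper": -1},
  ],
)

```text
time_s: 11.65
position: [0.5987, -0.1408, 0.0521]
tool_rot: [[-0.118, -0.933, -0.34], [-0.993, 0.111, 0.04], [-0.0, 0.343, -0.94]]
ft_force: [-5.7, 0.7, 4.5]
grip_width: 0.0171
```

Emit:
step_arm(
  steps=[
    {"xyz": [0, 0.005, 0.032], "turn": [0.436, 0, 0], "gripper": -1},
    {"xyz": [0, 0.005, 0.032], "turn": [0.436, 0, 0], "gripper": -1},
    {"xyz": [0, 0.005, 0.032], "turn": [0.436, 0, 0], "gripper": -1},
    {"xyz": [0, 0, 0], "turn": [0, 0, 0], "gripper": -1},
  ],
)

```text
time_s: 11.98
position: [0.5968, -0.1405, 0.0483]
tool_rot: [[-0.118, -0.963, -0.241], [-0.993, 0.114, 0.029], [-0.0, 0.243, -0.97]]
ft_force: [-5.3, -0.2, 4.3]
grip_width: 0.0173
```

```bash
cat >> h.py <<'E'
def hand(tag):
    snap(tag);p,d,c=load(tag);E=c["extrinsics"];s=env.observe()
    v,u=np.mgrid[0:384,0:512]
    X=np.stack([(u-c["cx"])/c["fx"]*d,(v-c["cy"])/c["fy"]*d,d],-1)@E[:3,:3].T+E[:3,3]
    T=(X-s["position"])@s["tool_rot"]*1000
    uy=np.cross(uz,ux);L=[]
    for y0 in (-31,-28,-25,-22,-19,-16,14,17,20,23,26,29):
        m=(d>0)&(abs(T[...,0])<7)&(T[...,1]>y0)&(T[...,1]<y0+3)&(T[...,2]>-8)&(T[...,2]<30)
        if m.sum()>5: 
            k=T[...,2][m];w=X[m][k<=np.percentile(k,12)].mean(0)-BAY;L.append([w@ux*1000,w@uy*1000,w[2]*1000])
    L=np.array(L);f=np.polyfit(L[:,0],L[:,2],1);print("cell top line: tilt deg",np.degrees(np.arctan(f[0])).round(2),"z at bay",f[1].round(2));print(np.round(L[[0,-1]],1).tolist())
    h=s["tool_rot"];print("tool tilt",np.degrees(np.arctan2(h[2,1],h[:2,1]@ux[:2])).round(2),"TCP bay frame",(np.array([(s["position"]-BAY)@a for a in(ux,uy,uz)])*1000).round(2))
E
python3 - <<'E'
from h import *
hand('w7')
E
```

```text
11.9833 [ 0.5968 -0.1405  0.0483] [[-0.118, -0.963, -0.241], [-0.993, 0.114, 0.029], [-0.0, 0.243, -0.97]] [-5.3 -0.2  4.3] 0.017315172175105514
322.8318937883347 [[-0.118, -0.832, -0.543, 0.708], [-0.993, 0.099, 0.064, -0.153], [0.0, 0.546, -0.838, 0.147], [0.0, 0.0, 0.0, 1.0]]
cell top line: tilt deg 12.91 z at bay 49.6
[[-33.8, -0.1, 41.9], [24.4, -0.3, 55.1]]
tool tilt 14.14 TCP bay frame [-5.05 -0.09 48.26]
```

```bash
python3 - <<'E'
from h import *
plan([((-33.3,22.3,10),3),((-34.8,21.3,5),4),((-35.3,20.8,2),3)])
E
```

```text
(-33.3, 22.3, 10) 3 rows, per row:
   [0.001, 0.002, 0.021, 0.301, 0.001, 0.002]
   reaches [ 0.5961 -0.1405  0.0459]
(-34.8, 21.3, 5) 4 rows, per row:
   [0.0, -0.001, 0.023, 0.272, -0.0, -0.0]
   reaches [ 0.5956 -0.1405  0.0422]
(-35.3, 20.8, 2) 3 rows, per row:
   [0.0, 0.003, 0.018, 0.219, -0.0, -0.0]
   reaches [ 0.5951 -0.1404  0.0401]
```

Emit:
step_arm(
  steps=[
    {"xyz": [0, 0.002, 0.021], "turn": [0.3, 0, 0], "gripper": -1},
    {"xyz": [0, 0.002, 0.021], "turn": [0.3, 0, 0], "gripper": -1},
    {"xyz": [0, 0.002, 0.021], "turn": [0.3, 0, 0], "gripper": -1},
    {"xyz": [0, -0.001, 0.023], "turn": [0.27, 0, 0], "gripper": -1},
    {"xyz": [0, -0.001, 0.023], "turn": [0.27, 0, 0], "gripper": -1},
    {"xyz": [0, -0.001, 0.023], "turn": [0.27, 0, 0], "gripper": -1},
    {"xyz": [0, -0.001, 0.023], "turn": [0.27, 0, 0], "gripper": -1},
    {"xyz": [0, 0, 0], "turn": [0, 0, 0], "gripper": -1},
  ],
)

```text
time_s: 12.7
position: [0.5958, -0.1404, 0.0418]
tool_rot: [[-0.118, -0.989, -0.087], [-0.993, 0.117, 0.011], [-0.0, 0.088, -0.996]]
ft_force: [-6.5, 0.8, 4.7]
grip_width: 0.0174
```

Emit:
step_arm(
  steps=[
    {"xyz": [0, 0.003, 0.018], "turn": [0.22, 0, 0], "gripper": -1},
    {"xyz": [0, 0.003, 0.018], "turn": [0.22, 0, 0], "gripper": -1},
    {"xyz": [0, 0, 0], "turn": [0, 0, 0], "gripper": -1},
  ],
)

```text
time_s: 12.95
position: [0.5955, -0.1403, 0.0403]
tool_rot: [[-0.118, -0.992, -0.052], [-0.993, 0.118, 0.007], [-0.0, 0.053, -0.999]]
ft_force: [-5.4, 0.5, 3.3]
grip_width: 0.0174
```

```bash
python3 - <<'E'
from h import *
hand('w8')
plan([((-35.3,20.3,1.5),3)])
E
```

```text
12.95 [ 0.5955 -0.1403  0.0403] [[-0.118, -0.992, -0.052], [-0.993, 0.118, 0.007], [-0.0, 0.053, -0.999]] [-5.4  0.5  3.3] 0.017412825113417348
322.8318937883347 [[-0.118, -0.92, -0.373, 0.686], [-0.993, 0.109, 0.044, -0.151], [0.0, 0.376, -0.927, 0.159], [0.0, 0.0, 0.0, 1.0]]
cell top line: tilt deg 1.77 z at bay 40.57
[[-33.4, -0.2, 39.7], [26.5, 0.3, 41.3]]
tool tilt 3.07 TCP bay frame [-3.62 -0.14 40.31]
(-35.3, 20.3, 1.5) 3 rows, per row:
   [0.001, 0.004, 0.009, 0.114, 0.002, 0.002]
   reaches [ 0.5949 -0.1404  0.0393]
```

Emit:
step_arm(
  steps=[
    {"xyz": [0, 0.003, 0.01], "turn": [0.12, 0, 0], "gripper": -1},
    {"xyz": [0, 0.003, 0.01], "turn": [0.12, 0, 0], "gripper": -1},
    {"xyz": [0, 0.003, 0.008], "turn": [0.1, 0, 0], "gripper": -1},
    {"xyz": [0, 0, 0], "turn": [0, 0, 0], "gripper": -1},
    {"xyz": [0, 0, 0], "turn": [0, 0, 0], "gripper": -1},
  ],
)

```text
time_s: 13.42
position: [0.5952, -0.1403, 0.0392]
tool_rot: [[-0.118, -0.993, -0.026], [-0.993, 0.118, 0.004], [-0.0, 0.027, -1.0]]
ft_force: [-5.6, 0.9, 3.3]
grip_width: 0.0172
```

```bash
python3 - <<'E'
from h import *
hand('w9')
E
```

```text
13.4167 [ 0.5952 -0.1403  0.0392] [[-0.118, -0.993, -0.026], [-0.993, 0.118, 0.004], [-0.0, 0.027, -1.0]] [-5.6  0.9  3.3] 0.017177781114802823
322.8318937883347 [[-0.118, -0.93, -0.349, 0.682], [-0.993, 0.111, 0.041, -0.15], [0.0, 0.351, -0.936, 0.16], [0.0, 0.0, 0.0, 1.0]]
cell top line: tilt deg 0.28 z at bay 39.36
[[-33.2, -0.9, 39.3], [27.2, 0.4, 39.4]]
tool tilt 1.53 TCP bay frame [-3.32 -0.17 39.17]
```

Emit:
step_arm(
  steps=[
    {"xyz": [0, 0, 0.006], "turn": [0, 0, 0], "gripper": -1},
    {"xyz": [0, 0, 0.006], "turn": [0, 0, 0], "gripper": -1},
    {"xyz": [0, 0, 0], "turn": [0, 0, 0], "gripper": -1},
    {"xyz": [0, 0, 0], "turn": [0, 0, 0], "gripper": -1},
  ],
)

```text
time_s: 13.8
position: [0.5953, -0.1403, 0.0387]
tool_rot: [[-0.118, -0.993, -0.026], [-0.993, 0.118, 0.004], [-0.0, 0.027, -1.0]]
ft_force: [-5.1, 1.2, 3.5]
grip_width: 0.0176
```

Emit:
step_arm(
  steps=[
    {"xyz": [0, 0, 0.006], "turn": [0, 0, 0], "gripper": -1},
    {"xyz": [0, 0, 0.006], "turn": [0, 0, 0], "gripper": -1},
    {"xyz": [0, 0, 0], "turn": [0, 0, 0], "gripper": -1},
    {"xyz": [0, 0, 0], "turn": [0, 0, 0], "gripper": -1},
  ],
)

```text
time_s: 14.13
position: [0.5953, -0.1403, 0.0383]
tool_rot: [[-0.118, -0.993, -0.026], [-0.993, 0.118, 0.004], [-0.0, 0.026, -1.0]]
ft_force: [-5.6, 0.6, 4.4]
grip_width: 0.0171
```

Emit:
step_arm(
  steps=[
    {"xyz": [0, 0, 0.006], "turn": [0, 0, 0], "gripper": -1},
    {"xyz": [0, 0, 0], "turn": [0, 0, 0], "gripper": -1},
    {"xyz": [0, 0, 0], "turn": [0, 0, 0], "gripper": -1},
  ],
)

```text
time_s: 14.38
position: [0.5953, -0.1403, 0.0382]
tool_rot: [[-0.118, -0.993, -0.026], [-0.993, 0.118, 0.003], [-0.0, 0.026, -1.0]]
ft_force: [-5.6, 1.5, 5.0]
grip_width: 0.0175
```

Emit:
step_arm(
  steps=[
    {"xyz": [0, 0, 0.006], "turn": [0, 0, 0], "gripper": -1},
    {"xyz": [0, 0, 0], "turn": [0, 0, 0], "gripper": -1},
    {"xyz": [0, 0, 0], "turn": [0, 0, 0], "gripper": -1},
  ],
)

```text
time_s: 14.63
position: [0.5953, -0.1403, 0.0381]
tool_rot: [[-0.118, -0.993, -0.026], [-0.993, 0.118, 0.003], [-0.0, 0.026, -1.0]]
ft_force: [-6.7, 0.6, 6.5]
grip_width: 0.0174
```

```bash
python3 - <<'E'
from h import *
hand('w10')
E
```

```text
14.6333 [ 0.5953 -0.1403  0.0381] [[-0.118, -0.993, -0.026], [-0.993, 0.118, 0.003], [-0.0, 0.026, -1.0]] [-6.7  0.6  6.5] 0.01744189025539524
322.8318937883347 [[-0.118, -0.93, -0.349, 0.682], [-0.993, 0.111, 0.041, -0.15], [0.0, 0.351, -0.936, 0.159], [0.0, 0.0, 0.0, 1.0]]
cell top line: tilt deg -0.24 z at bay 38.29
[[-32.9, -0.7, 38.3], [26.4, -0.6, 38.2]]
tool tilt 1.5 TCP bay frame [-3.4  -0.2  38.15]
```

The cell is seated: its height has stopped falling and the force is rising. Now I'll creep forward to the fixed contact.

Emit:
step_arm(
  steps=[
    {"xyz": [0, 0.008, 0], "turn": [0, 0, 0], "gripper": -1},
    {"xyz": [0, 0.008, 0], "turn": [0, 0, 0], "gripper": -1},
    {"xyz": [0, 0.008, 0], "turn": [0, 0, 0], "gripper": -1},
    {"xyz": [0, 0.008, 0], "turn": [0, 0, 0], "gripper": -1},
    {"xyz": [0, 0.008, 0], "turn": [0, 0, 0], "gripper": -1},
    {"xyz": [0, 0, 0], "turn": [0, 0, 0], "gripper": -1},
    {"xyz": [0, 0, 0], "turn": [0, 0, 0], "gripper": -1},
  ],
)

```text
time_s: 15.27
position: [0.5942, -0.1402, 0.0381]
tool_rot: [[-0.118, -0.993, -0.024], [-0.993, 0.118, 0.003], [-0.0, 0.025, -1.0]]
ft_force: [-2.7, 1.7, 4.7]
grip_width: 0.0174
```

Emit:
step_arm(
  steps=[
    {"xyz": [0, 0.008, 0], "turn": [0, 0, 0], "gripper": -1},
    {"xyz": [0, 0.008, 0], "turn": [0, 0, 0], "gripper": -1},
    {"xyz": [0, 0, 0], "turn": [0, 0, 0], "gripper": -1},
    {"xyz": [0, 0, 0], "turn": [0, 0, 0], "gripper": -1},
  ],
)

```text
time_s: 15.6
position: [0.5936, -0.1401, 0.0381]
tool_rot: [[-0.118, -0.993, -0.024], [-0.993, 0.118, 0.003], [-0.0, 0.025, -1.0]]
ft_force: [-2.7, 1.5, 5.1]
grip_width: 0.0176
```

Emit:
step_arm(
  steps=[
    {"xyz": [0, 0.007, 0], "turn": [0, 0, 0], "gripper": -1},
    {"xyz": [0, 0.007, 0], "turn": [0, 0, 0], "gripper": -1},
    {"xyz": [0, 0, 0], "turn": [0, 0, 0], "gripper": -1},
    {"xyz": [0, 0, 0], "turn": [0, 0, 0], "gripper": -1},
  ],
)

```text
time_s: 15.93
position: [0.593, -0.14, 0.0381]
tool_rot: [[-0.118, -0.993, -0.024], [-0.993, 0.118, 0.003], [-0.0, 0.025, -1.0]]
ft_force: [-3.3, 1.9, 5.7]
grip_width: 0.0172
```

Emit:
step_arm(
  steps=[
    {"xyz": [0, 0.007, 0], "turn": [0, 0, 0], "gripper": -1},
    {"xyz": [0, 0, 0], "turn": [0, 0, 0], "gripper": -1},
    {"xyz": [0, 0, 0], "turn": [0, 0, 0], "gripper": -1},
  ],
)

```text
time_s: 16.18
position: [0.5928, -0.14, 0.0381]
tool_rot: [[-0.118, -0.993, -0.024], [-0.993, 0.118, 0.003], [-0.0, 0.025, -1.0]]
ft_force: [-2.2, 2.4, 5.4]
grip_width: 0.0171
```

Emit:
step_arm(
  steps=[
    {"xyz": [0, 0.007, 0], "turn": [0, 0, 0], "gripper": -1},
    {"xyz": [0, 0, 0], "turn": [0, 0, 0], "gripper": -1},
    {"xyz": [0, 0, 0], "turn": [0, 0, 0], "gripper": -1},
  ],
)

```text
time_s: 16.43
position: [0.5925, -0.1399, 0.0382]
tool_rot: [[-0.118, -0.993, -0.024], [-0.993, 0.118, 0.003], [-0.0, 0.025, -1.0]]
ft_force: [-2.6, 1.7, 5.6]
grip_width: 0.0177
```

Emit:
step_arm(
  steps=[
    {"xyz": [0, 0.007, 0], "turn": [0, 0, 0], "gripper": -1},
    {"xyz": [0, 0, 0], "turn": [0, 0, 0], "gripper": -1},
    {"xyz": [0, 0, 0], "turn": [0, 0, 0], "gripper": -1},
  ],
)

```text
time_s: 16.68
position: [0.5922, -0.1399, 0.0382]
tool_rot: [[-0.118, -0.993, -0.025], [-0.993, 0.118, 0.003], [-0.0, 0.025, -1.0]]
ft_force: [-2.9, 2.0, 4.8]
grip_width: 0.0177
```

Emit:
step_arm(
  steps=[
    {"xyz": [0, 0.007, 0], "turn": [0, 0, 0], "gripper": -1},
    {"xyz": [0, 0, 0], "turn": [0, 0, 0], "gripper": -1},
    {"xyz": [0, 0, 0], "turn": [0, 0, 0], "gripper": -1},
  ],
)

```text
time_s: 16.93
position: [0.5921, -0.14, 0.0382]
tool_rot: [[-0.118, -0.993, -0.024], [-0.993, 0.118, 0.003], [-0.0, 0.024, -1.0]]
ft_force: [-0.5, 2.0, 4.8]
grip_width: 0.0176
```

The fixed contact is taking the load: Fx has gone from about −3 to −0.5 N. I'll let go and then rise straight up.

Emit:
step_arm(
  steps=[
    {"xyz": [0, 0, 0], "turn": [0, 0, 0], "gripper": -0.6},
    {"xyz": [0, 0, 0], "turn": [0, 0, 0], "gripper": -0.5},
    {"xyz": [0, 0, 0], "turn": [0, 0, 0], "gripper": -0.4},
    {"xyz": [0, 0, 0], "turn": [0, 0, 0], "gripper": -0.3},
    {"xyz": [0, 0, 0], "turn": [0, 0, 0], "gripper": -0.2},
    {"xyz": [0, 0, 0], "turn": [0, 0, 0], "gripper": -0.2},
  ],
)

```text
time_s: 17.43
position: [0.5915, -0.14, 0.0377]
tool_rot: [[-0.118, -0.993, -0.026], [-0.993, 0.118, 0.003], [-0.0, 0.026, -1.0]]
ft_force: [0.5, -1.0, 1.4]
grip_width: 0.0338
```

Emit:
step_arm(
  steps=[
    {"xyz": [0, 0, -0.1], "turn": [0, 0, 0], "gripper": -0.2},
    {"xyz": [0, 0, -0.2], "turn": [0, 0, 0], "gripper": -0.2},
    {"xyz": [0, 0, -0.4], "turn": [0, 0, 0], "gripper": -0.1},
    {"xyz": [0, 0, -0.5], "turn": [0, 0, 0], "gripper": 0},
    {"xyz": [0, 0, -0.6], "turn": [0, 0, 0], "gripper": 0},
    {"xyz": [0, 0, -0.6], "turn": [0, 0, 0], "gripper": 0},
    {"xyz": [0, 0, -0.6], "turn": [0, 0, 0], "gripper": 0},
    {"xyz": [0, 0, -0.3], "turn": [0, 0, 0], "gripper": 0},
    {"xyz": [0, 0, 0], "turn": [0, 0, 0], "gripper": 0},
    {"xyz": [0, 0, 0], "turn": [0, 0, 0], "gripper": 0},
    {"xyz": [0, 0, 0], "turn": [0, 0, 0], "gripper": 0},
  ],
)

```text
time_s: 18.35
position: [0.5945, -0.1402, 0.169]
tool_rot: [[-0.118, -0.993, -0.027], [-0.993, 0.118, 0.004], [-0.001, 0.027, -1.0]]
ft_force: [0.5, 0.8, -0.3]
grip_width: 0.0425
```

```bash
python3 - <<'E'
from h import *
snap('w11')
p,d,c=load('w11');E=c["extrinsics"]
v,u=np.mgrid[0:384,0:512]
X=np.stack([(u-c["cx"])/c["fx"]*d,(v-c["cy"])/c["fy"]*d,d],-1)@E[:3,:3].T+E[:3,3]
uy=np.cross(uz,ux);C=np.stack([(X-BAY)@ux,(X-BAY)@uy,X[...,2]],-1)*1000
def med(x0,x1,yw=9.5):
    m=(d>0)&(C[...,0]>x0)&(C[...,0]<x1)&(abs(C[...,1])<yw)&(C[...,2]>29)&(C[...,2]<45);q=C[m];return m.sum(),[q[:,1].min().round(1),q[:,1].max().round(1)],np.percentile(q[:,2],97).round(2)
for x in range(-48,54,4):
    try: print(x,*med(x,x+4,12))
    except Exception: print(x,"none")
print("table",np.median(C[...,2][(abs(C[...,1])>40)&(C[...,0]>-30)&(C[...,0]<40)&(abs(C[...,1])<70)]))
cv2.imwrite('pics/w11c.png',cv2.resize(p[0:260,130:390,::-1],None,fx=2.3,fy=2.3,interpolation=2))
E
```

```text
18.35 [ 0.5945 -0.1402  0.169 ] [[-0.118, -0.993, -0.027], [-0.993, 0.118, 0.004], [-0.001, 0.027, -1.0]] [ 0.5  0.8 -0.3] 0.042459232464251664
322.8318937883347 [[-0.118, -0.929, -0.35, 0.681], [-0.993, 0.11, 0.042, -0.15], [-0.0, 0.352, -0.936, 0.29], [0.0, 0.0, 0.0, 1.0]]
-48 none
-44 34 [np.float64(-7.0), np.float64(6.7)] 34.31
-40 90 [np.float64(-7.0), np.float64(6.7)] 34.5
-36 109 [np.float64(-8.7), np.float64(8.4)] 37.78
-32 110 [np.float64(-8.7), np.float64(8.4)] 38.64
-28 107 [np.float64(-8.7), np.float64(8.5)] 38.69
-24 105 [np.float64(-8.8), np.float64(8.5)] 38.77
-20 97 [np.float64(-8.9), np.float64(8.6)] 38.53
-16 107 [np.float64(-8.9), np.float64(8.6)] 38.45
-12 99 [np.float64(-9.0), np.float64(8.7)] 38.53
-8 102 [np.float64(-9.0), np.float64(8.7)] 38.51
-4 101 [np.float64(-9.0), np.float64(8.8)] 38.84
0 99 [np.float64(-9.1), np.float64(8.8)] 38.63
4 94 [np.float64(-9.2), np.float64(8.9)] 38.59
8 95 [np.float64(-9.2), np.float64(9.0)] 38.49
12 97 [np.float64(-8.3), np.float64(9.0)] 38.36
16 87 [np.float64(-8.3), np.float64(9.0)] 38.99
20 85 [np.float64(-8.4), np.float64(9.1)] 38.43
24 91 [np.float64(-8.4), np.float64(9.2)] 38.71
28 82 [np.float64(-8.4), np.float64(9.2)] 38.27
32 122 [np.float64(-11.9), np.float64(11.8)] 36.61
36 118 [np.float64(-12.0), np.float64(11.8)] 36.89
40 109 [np.float64(-12.0), np.float64(11.9)] 37.11
44 111 [np.float64(-12.0), np.float64(11.9)] 37.59
48 98 [np.float64(-11.2), np.float64(12.0)] 37.05
52 30 [np.float64(-11.3), np.float64(12.0)] 35.83
table 209.26655223013825
```

View pics/w11c.png

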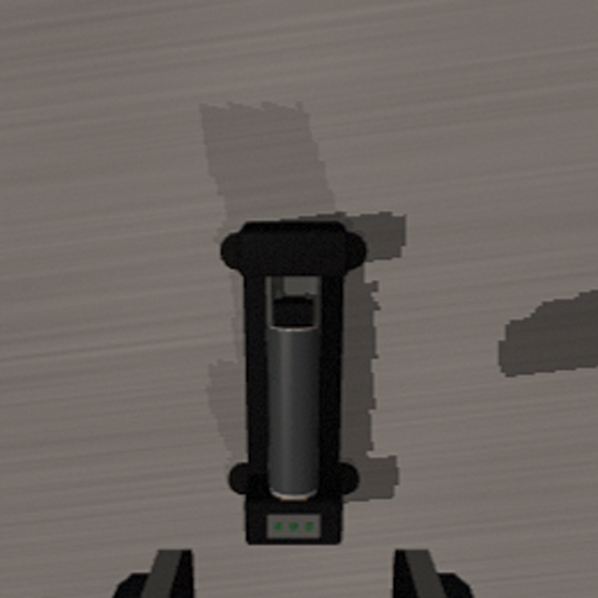

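The cell lies level in the bay at crop (293,410). Its top is at about 38.6 mm along its whole length, where 38.5 mm is home. Its sides are centred within about 0.3 mm, the button is at the head and the slider is on the flat end.

```bash
python3 -c "
from h import *
print(order.close_job())"
```

```text
the job is handed in; nothing more can be done
None
```

I loaded the long cell into the charger and let go of it, then handed the job in at about 18 s of the 64 s allowed. No verdict was reported.

**What I did:** I gripped the cell at its middle with 20 N, then 25 N for the insertion. With the button end tilted up 28°, I pushed the slider back with the flat end. I then brought the cell level, pressed it down into the cradles and crept it forward. When the push along the bay fell from about 3 N to 0.5 N, I took the button to be on the fixed contact and released.

**Last checks, from the wrist camera's depth image:**

| Check | Measured | Wanted |
|---|---|---|
| Height of the cell's top | about 38.6 mm, even along its length | 38.5 mm |
| Sideways offset | about 0.3 mm or less | within 2 mm |
| Angle to the bay's axis | under about 1° | under 2.9° (0.05 rad) |

- **Ends:** the slider is behind the flat end and the button is at the contact. I judged both from the picture and the force drop, because the slider travel can't be read directly.
- **Arm:** the gripper was about 13 cm above the bay and clear of everything, reading about 1 N.

**What didn't go to plan:**
- **Slip in the grip:** the cell turned about 1.7° in the grip while pushing the slider, and seating it corrected this.
- **Forces:** the highest wrist force I read was about 11 N, during that push. I only read forces at the end of each move, so a brief higher peak would not have shown.
- **Table-height check:** my last check of the table's height returned a wrong number (209 mm) because its mask caught the gripper, so I ignored it.
- **Other objects:** I didn't measure the short cell, pen machine, ink cup or rinse bottle again at the end. The short cell looked undisturbed after the lift, and I saw no contact with any of them.

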